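Close and pin the clamshell jig round a cut-crystal tumbler and keep it pinched shut

ROBOT

A 6-joint arm with a two-finger parallel gripper is mounted at the origin on the work surface. World frame = base frame: x ahead of the robot, y to its left, z up, the work surface at z = 0. Lengths are in mm, angles in rad, forces in N, time in s.
With the tool pointing down it reaches from about 325 to 875 mm from the base axis. Payload 4.4 kg.
Tool frame: the origin (TCP) lies on the front face of the gripper's body, between the roots of the fingers; the fingertips stand 73 mm ahead of it and the grasp point (between the pads) lies 54 mm ahead of it; z points along the fingers, y is the line along which they close (so a half turn about z gives the same grasp; the last joint's range is limited). The gripper opens to 85 mm and grips with 20 to 120 N. Pads are 22 mm wide; open, the fingers measure 114 mm over their backs; the gripper's body (76 mm by 85 mm) begins 54 mm behind the grasp point. The pads swing forward as they close: fully open they stand 13 mm farther back than shut.
Start: joints at [0.977, 0.207, 1.542, -0, 1.393, -0.15], TCP at [246.9, 519.296, 303.882] pointing down, gripper open.
Joint ranges: [-2.73, 2.73], [-0.86, 2.22], [0.23, 2.46], [-1.11, 4.25], [0.08, 2.63], [-2.82, 2.82]. Speed limits (rad/s): [2.79, 2.79, 3.14, 3.14, 3.14, 3.14].

INTERFACE

Orientations are given as [roll, pitch, yaw] about the fixed x, y, z axes, in that order (R = Rz(yaw) Ry(pitch) Rx(roll)).
In Python, from station import arm, read_camera gives the robot as it stands. The module is installed in compiled form; this text tells all that it offers.
- The arm moves only by the tool apply_moves, never from a script. Its argument "steps" is a list of rows, each a list of 3 entries, a list of its own where there are three numbers: the shift along the tool's x, y, z in mm, then the turn, a rotation vector about the tool's x, y, z in rad, then the opening, from 0 (shut) to 1 (fully open). In form: [[[dx, dy, dz], [wx, wy, wz], fingers], ...]. A call has 1 to 5 rows; each row shifts and turns the commanded pose from where the row before left it, along the tool's axes as they then stand; what a row does not reach is not made up. A row lasts 1/10 s, in which the tool goes at most 50 mm and 8.59 degrees, less where a joint would pass 70% of its speed; a pose out of reach is approached as far as the arm can. A call with a gripper value outside its range is refused whole. The fingers move at their own pace and stop on an object; the grip force is fixed at half the most. Time passes only in rows, so rows that do not move let the fingers close. It gives the time, the measured TCP pose, the force, the opening and the grip force at its end, in the units of the state.
- arm.observe(): the state, without advancing time (a new reading comes with each control period).
- read_camera(name): name is "scene" or "top" or "wrist"; returns a dict with "color" (400x640x3 uint8, red, green, blue), "z_map" (400x640 float32, mm along the optical axis (not along the pixel's ray), 0 where there is no reading), "mtx" (3x3 intrinsics, pixels), "xyz" and "rotation" of the camera in the world. Camera axes: x right, y up, looking along -z (the intrinsics and any distortion apply to the point x, -y, -z); pixel columns grow to the right and rows downward; lengths in mm; the calibration is good to about 2 mm. A picture is of the moment at which its call begins.
- arm.hand_in(): hands the job in; it is judged then, once.
The state is a dict: "time_s": time; "joints": joint angles; "qd": joint speeds; "joint_efforts": joint torques, N m; "eef_pos": TCP position; "eef_rot": TCP orientation; "ft_force": force on the tool from outside, world axes, zero at the start; "torque": the same for the moment, N m; "finger_gap": opening from 0.0 (shut) to 1.0 (fully open); "finger_force": force on a finger pad.
Only numpy, scipy, OpenCV 4.12 (cv2) and the standard library are available. Lean on these libraries where they do the work, as an engineer would, in place of code of your own. Each camera call takes 0.05 s, during which the arm holds its last target. There are 200 camera calls.

TASK

A crystal tumbler is standing in the open clamshell jig: swing both hinged halves shut around it, then take the plain steel locking pin from the wooden tool block and push it down through the aligned holes of the two lugs until its handle sits on the upper lug. Let go of the pin, pinch the two upright ears together between the fingers so that both halves are pressed firmly shut, and finish there, still pinching: do not let go at the end. Do not tip or push the tumbler about, and leave everything else on the bench where it stands.

Things in the scene. Friction and masses are not known exactly. Their poses are not given: they have to be found in the camera images.
- jig: Clamshell jig fixed to the bench: steel base plate 200 x 150 x 12 mm and two aluminium halves on one upright hinge. Origin on the bench under the tumbler's seat; local +x towards the hinge, -x towards the ears, +y to the left half, z up. Each half: a half-ring (54 mm outer radius, up to z = 64 mm), then to -x a flange 8 mm thick, z = 20 to 60 mm, ending in an upright ear.
- jig_hinge (a point): Upright hinge axis of both halves, on the base plate (12 mm above the bench), 75 mm from the jig's origin along its +x.
- jig_hole (a point): Fixed to the base: middle of the upper lug's hole mouth when both halves are shut; 68 mm from the jig's origin along its -x, 60 mm above the bench. Each half has a flat lug inside its flange with a vertical 13 mm hole: left at z = 36 to 46 mm, right at z = 50 to 60 mm; shut, the holes line up. Free below, down to the base plate.
- jig_seat (a point): Middle of the rubber pad, 14 mm above the bench, on which the tumbler stands.
- jig_ears (a point): Point fixed to the base: midway between the two ears when both halves are shut, 105 mm from the jig's origin along its -x, 75 mm above the bench.
- left_half (a joint): Opening angle of the left half (rad): 0 fully shut (a stop), grows as it swings outwards (clockwise seen from above), up to 0.9. No spring: a stiff hinge (0.2 N m) lets it stay where it is left.
- right_half (a joint): Opening angle of the right half (rad): 0 fully shut (a stop), grows as it swings outwards (anticlockwise seen from above), up to 0.9. No spring: the same stiff hinge (0.2 N m).
- left_half_ear (a point): On the left half's ear, an upright plate 24 mm (towards the hinge) x 8 mm thick, z = 20 to 90 mm: its middle, 75 mm above the bench. 180 mm from the hinge along the half; 17 mm left of the jig's middle plane when shut. Axes: x along the half towards the hinge, z up. Shut, the ears measure 42 mm over their outer faces, with 26 mm free between them, and 12 mm from ear to lug.
- right_half_ear (a point): The same point of the right half's ear, the mirror image (17 mm to the right of the middle plane when shut).
- pin: The locking pin, bright steel: a plain cylinder handle 18 mm across and 40 mm tall on a 10 mm shank 44 mm long with a chamfered tip; 90 g. Origin at the shank's tip, z up towards the handle. It stands upright in one of the three holes of the wooden block, handle up, its handle resting on the block's top. Fully home in the jig its tip is 16 mm above the bench.
- pin_handle (a point): Middle of the pin's handle, 64 mm above the shank's tip.
- block: Fixed wooden tool block 170 x 50 x 52 mm, long side along its x; origin under its centre. Three holes in its top at x = -55, 0 and +55 mm, 11.5 mm wide and 49 mm deep, each holding a tool by its shank, in any order.
- tumbler: Cut-crystal tumbler, 76 mm across the rim, 95 mm tall, standing loose on the jig's seat, with some 4 mm to spare all round when the halves are shut. Origin under its foot.
- felt_bob: Bystander: grey felt disc 34 mm across, 14 mm thick on a 10 mm steel shank, in the wooden block.
- cone_stone: Bystander: brown stone cone 30 mm across at its foot, 34 mm tall, on a 10 mm steel shank, in the wooden block.
- bowl: Bystander: glass bowl, 130 mm across, 75 mm tall.
- abrasive_ring: Bystander: flat brown abrasive ring 90 mm across, 12 mm thick, lying on the bench.
- brush: Bystander: bench brush lying on the bench.
- glass: Bystander: small glass, 60 mm across, 70 mm tall.
- water_bottle: Bystander: white bottle, 60 mm across, 150 mm tall.
- wedge: Bystander: cork pad 70 x 40 x 18 mm lying on the bench.
Mind the look-alikes: they are no part of the job. Leave any black look-alike of the tumbler alone.

How it is judged:
By the outcome, as a careful person would: the job done as asked, in the order asked, and still so for the second after the job is handed in, while the arm keeps its last pose, push and grip.
It also fails if it takes over 72 s, if anything falls off the work surface, if the arm or the gripper's body presses on something with over 40 N, if the wrist force passes 120 N, or if a joint passes its speed limit or range.

## Working session

There is one attempt and no reset: what is moved stays moved. The work goes in short steps, Python scripts to look and compute and a tool call to move; the robot and the scene stay as the last step left them, time stands still between calls to the robot, and variables do not carry over. Pictures are saved under pics/ and viewed, at most 10 in all, crops included, and the job is handed in when it is done.

Besides the shell and the picture viewer there is one more tool, called after "Call:" as name(argument=value, ...), one argument or row to a line, values as JSON. apply_moves: Moves the arm, as the interface text tells. Its arguments: {"type":"object","properties":{"steps":{"type":"array"}},"required":["steps"]}

```bash
mkdir -p pics; cat > h.py <<'E'
import numpy as np, cv2
from station import arm, read_camera
def cam(n):
    c=read_camera(n); return c
def save(c,f,crop=None,k=1):
    im=c["color"][:,:,::-1]
    if crop: a,b,d,e=crop; im=im[b:e,a:d]
    cv2.imwrite("pics/"+f,cv2.resize(im,None,fx=k,fy=k,interpolation=cv2.INTER_CUBIC))
def cloud(c):
    z=c["z_map"]; h,w=z.shape; u,v=np.meshgrid(np.arange(w),np.arange(h)); m=c["mtx"]
    p=np.stack([(u-m[0,2])/m[0,0]*z,-(v-m[1,2])/m[1,1]*z,-z],-1)
    R=np.array(c["rotation"]); 
    if R.size==9: R=R.reshape(3,3)
    return p@R.T+np.array(c["xyz"])
E
python3 - <<'E'
from h import *
c=cam("top");save(c,"top.png",k=1.25);print(c["xyz"],c["rotation"],c["mtx"])
s=cam("scene");save(s,"scene.png",k=1.25);print(s["xyz"],s["rotation"])
np.savez("top.npz",**c);np.savez("scene.npz",**s)
print(arm.observe())
E
```

```text
[ 230.63807928   81.62290515 1551.23155401] [ 0.20804477 -0.0020997  -1.53458669] [[485.45407545   0.         311.3315511 ]
 [  0.         485.45407545 205.37735976]
 [  0.           0.           1.        ]]
[1366.16915832   34.95335234 1136.51897041] [ 6.79912527e-01 -4.44831304e-04  1.51183991e+00]
{'time_s': 0.1, 'joints': array([ 9.76514171e-01,  2.07361867e-01,  1.54286023e+00, -3.40707883e-05,
        1.39349915e+00, -1.50472431e-01]), 'qd': array([-0.00153796, -0.00035037, -0.00426427, -0.00104277, -0.00070104,
       -0.00036418]), 'joint_efforts': array([-1.05001018e-03, -3.84094548e+01, -2.92549270e+01, -2.52889386e-04,
        4.77705267e-03, -2.94225129e-05]), 'eef_pos': array([246.58496246, 518.8294982 , 302.80303486]), 'eef_rot': array([-3.13948309e+00, -2.85941415e-04,  2.69778867e+00]), 'ft_force': array([ 0.26704892, -0.15019965, -0.56543241]), 'torque': array([-0.02059393, -0.02426074,  0.00519335]), 'finger_force': 0.0, 'finger_gap': 0.9997125557617994}
```

View pics/top.png

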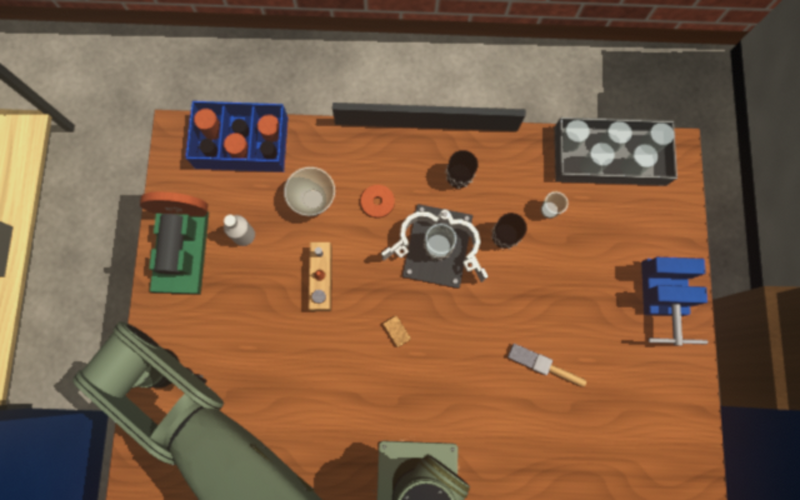

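View pics/scene.png

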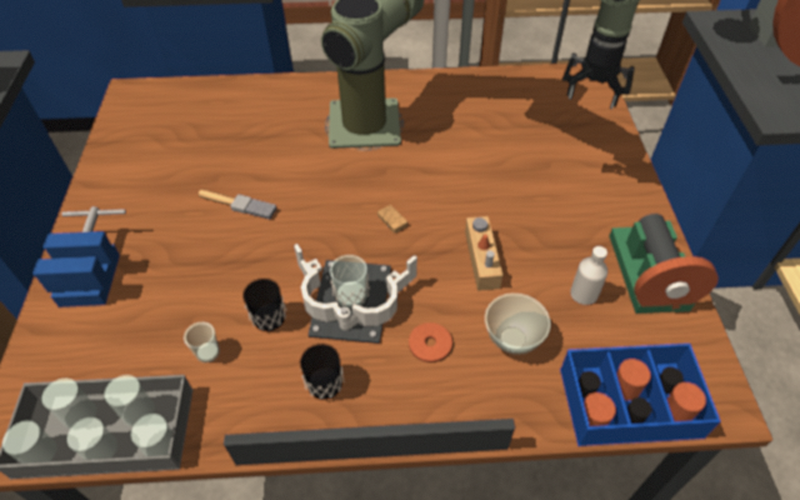

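The top view shows the jig at (440,240) with its hinge away from the robot. The ears are at about (388,255) left and (484,274) right. The block holds a steel item at (318,252), the brown cone at (319,274) and the felt disc at (318,297). The black look-alike tumblers are at (462,165) and (510,230). The steel item fits the pin, to be confirmed in a crop.

```bash
cat >> h.py <<'E'
from scipy.spatial.transform import Rotation as Rn
def cloud(c):
    z=c["z_map"]; h,w=z.shape; u,v=np.meshgrid(np.arange(w),np.arange(h)); m=c["mtx"]
    p=np.stack([(u-m[0,2])/m[0,0]*z,-(v-m[1,2])/m[1,1]*z,-z],-1)
    return p@Rn.from_euler("xyz",np.ravel(c["rotation"])).as_matrix().T+np.ravel(c["xyz"])
def proj(c,P):
    q=(np.atleast_2d(P)-np.ravel(c["xyz"]))@Rn.from_euler("xyz",np.ravel(c["rotation"])).as_matrix()
    q=q*[1,-1,-1]; m=c["mtx"]; return np.c_[m[0,0]*q[:,0]/q[:,2]+m[0,2],m[1,1]*q[:,1]/q[:,2]+m[1,2]]
E
python3 - <<'E'
from h import *
c=dict(np.load("top.npz"));P=cloud(c)
for n,u,v in [("bench",380,300),("pin",318,252),("cone",319,274),("felt",318,297),("hinge",445,214),("earL",388,254),("earR",484,275),("tumb",440,240),("blk",319,308),("plate",430,270),("blackR",510,230)]:
    print(n,P[int(v/1.25),int(u/1.25)].round(1))
# crop clouds
def sel(u0,v0,u1,v1,z0,z1):
    q=P[v0:v1,u0:u1].reshape(-1,3); return q[(q[:,2]>z0)&(q[:,2]<z1)]
b=sel(240,185,270,255,45,60); r=cv2.minAreaRect(b[:,:2].astype(np.float32)); print("block",r,len(b))
b=sel(240,185,270,212,75,120); print("pin top",b[:,:].mean(0),b.min(0),b.max(0),len(b))
b=sel(315,160,385,235,7,17); print("plate",cv2.minAreaRect(b[:,:2].astype(np.float32)),len(b))
for n,bx in (("L",(300,190,325,215)),("R",(370,205,395,230))):
    b=sel(*bx,78,100); print("ear",n,b.mean(0),len(b),cv2.minAreaRect(b[:,:2].astype(np.float32)))
im=np.hstack([cv2.resize(c["color"][150:240,295:405],None,fx=5,fy=5),cv2.resize(c["color"][180:255,235:275],None,fx=6,fy=6)]) if 0 else None
save(c,"jigcrop.png",(235,150,405,240),4.6)
E
```

```text
bench [443.7 109.7  -2.4]
pin [545.6 266.4  93.2]
cone [490.1 260.2  90.5]
felt [437.7 262.7  67.9]
hinge [661.3 -48.   64. ]
earL [550.6  94.3  70.3]
earR [ 501.  -142.5   94.4]
tumb [602.8 -40.   20.6]
blk [411.3 259.1  57.9]
plate [522.8 -15.9  20.1]
blackR [ 638.8 -223.6   11.1]
block ((493.8075866699219, 262.8355407714844), (169.96717834472656, 51.095130920410156), 2.717926263809204) 667
pin top [547.76808014 264.78606843  89.53568977] [539.85702841 257.1328976   76.32096908] [556.34011604 273.82118531 101.05363981] 32
plate ((587.9625854492188, -33.709800720214844), (241.75076293945312, 228.57110595703125), 1.387523889541626) 1572
ear L [552.90375989  97.78864531  87.68298716] 25 ((552.5593872070312, 98.75239562988281), (8.107416152954102, 23.865806579589844), 42.61783218383789)
ear R [ 507.68299804 -143.48554433   87.77445599] 24 ((507.8954162597656, -144.76486206054688), (22.241947174072266, 10.448526382446289), 22.787548065185547)
```

View pics/jigcrop.png

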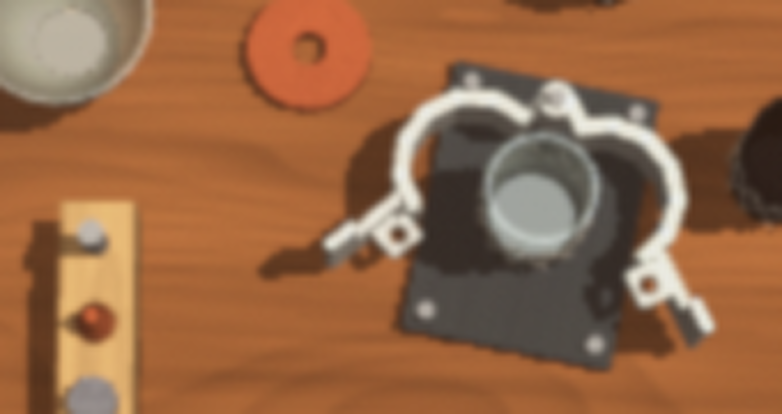

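The crop shows bright metal cylinder handle at (92,235), brown stone cone at (95,322) and grey felt disc at (92,395). Only the first fits the pin, at world (547,265). The hinge is at crop (557,98). Next I move over the jig for a near look.

Call:
apply_moves(
  steps=[
    [[-35,-25,0],[0,0,0],1],
    [[-35,-25,0],[0,0,0],1],
    [[-35,-25,0],[0,0,0],1],
    [[-35,-25,0],[0,0,0],1],
    [[-35,-25,0],[0,0,0],1],
  ],
)

```text
time_s: 0.6
eef_pos: [351.5, 329.6, 303.4]
eef_rot: [-3.141, -0.0, 2.698]
ft_force: [0.2, -0.3, 0.5]
finger_gap: 1.001
finger_force: 0.0
```

Call:
apply_moves(
  steps=[
    [[-35,-25,0],[0,0,0],1],
    [[-35,-25,0],[0,0,0],1],
    [[-35,-25,0],[0,0,0],1],
    [[-35,-25,0],[0,0,0],1],
    [[-35,-25,0],[0,0,0],1],
  ],
)

```text
time_s: 1.1
eef_pos: [455.9, 141.6, 303.5]
eef_rot: [-3.141, -0.0, 2.698]
ft_force: [0.1, 0.6, -0.1]
finger_gap: 1.002
finger_force: 0.0
```

Call:
apply_moves(
  steps=[
    [[-35,-25,0],[0,0,0],0.5],
    [[-35,-25,0],[0,0,0],0],
    [[-35,-25,0],[0,0,-0.12],0],
    [[-35,-20,0],[0,0,-0.13],0],
    [[0,0,0],[0,0,0],0],
  ],
)

```text
time_s: 1.6
eef_pos: [547.3, -3.7, 303.3]
eef_rot: [-3.14, 0.001, 2.944]
ft_force: [-0.8, -0.1, 0.4]
finger_gap: 0.142
finger_force: 0.0
```

```bash
python3 - <<'E'
from h import *
c=cam("wrist");save(c,"w1.png",k=1.25);np.savez("w1.npz",**c);print(c["xyz"],c["rotation"]);o=arm.observe();print(o["eef_pos"],o["eef_rot"],o["time_s"],o["finger_gap"])
E
```

```text
[467.87624441  13.08118505 373.57066003] [-0.32097868  0.00178341  1.37383381]
[545.84143853  -1.65680835 303.08455732] [-3.14149461e+00 -1.18269182e-03  2.94368447e+00] 1.65 0.05534559598513705
```

View pics/w1.png

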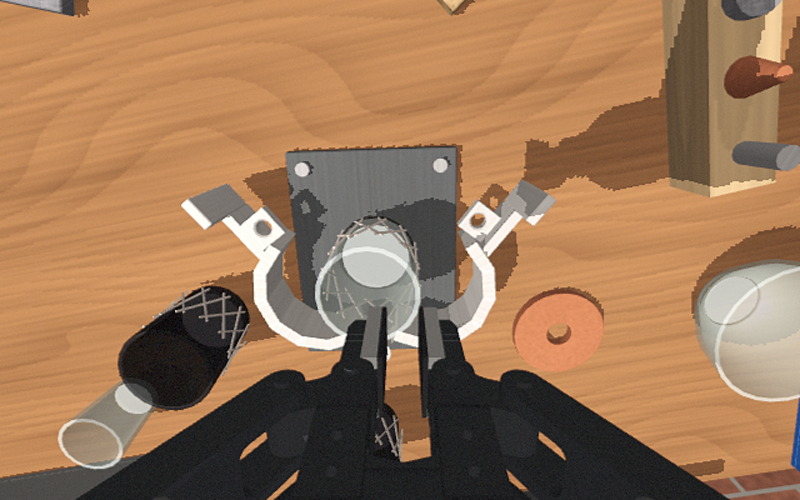

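The near view shows the ears at (217,205) right and (530,198) left. Lug holes are at (263,228) and (478,220), and the plate's front corners at (287,152) and (455,147). The pin handle is at (766,155). I'll fit the jig pose.

```bash
cat >> h.py <<'E'
def ray(c,u,v,z):
    m=c["mtx"]; d=Rn.from_euler("xyz",np.ravel(c["rotation"])).as_matrix()@np.array([(u-m[0,2])/m[0,0],-(v-m[1,2])/m[1,1],-1]); o=np.ravel(c["xyz"])
    return (o+d*(z-o[2])/d[2])
E
python3 - <<'E'
from h import *
from scipy.optimize import least_squares
c=dict(np.load("w1.npz"));P=cloud(c)
g=lambda u,v,z: ray(c,u/1.25,v/1.25,z)[:2]
hL=g(478,220,46);hR=g(263,228,60);c1=g(287,152,12);c2=g(455,147,12)
print("holes",hL,hR,"corners",c1,c2,np.linalg.norm(c1-c2))
ears=[]
for n,(u0,v0,u1,v1) in (("L",(405,140,450,180)),("R",(140,140,195,185))):
    q=P[v0:v1,u0:u1].reshape(-1,3); q=q[(q[:,2]>85)&(q[:,2]<96)]
    r=cv2.minAreaRect(q[:,:2].astype(np.float32));print(n,r,q[:,2].mean(),len(q)); ears.append(np.array(r[0]))
def f(p,full=False):
    H=p[:2];th=p[2]; 
    def pt(a,r,s,d): # half dir angle a, along r, left offset
        return H+r*np.array([np.cos(a),np.sin(a)])+d*np.array([np.sin(a),-np.cos(a)])
    aL=th-p[3];aR=th+p[4]  # dir from hinge to ears
    # jig -x dir th; jig +y = (sin th,-cos th)
    e=[pt(aL,143,0,0)-hL,pt(aR,143,0,0)-hR,pt(aL,180,0,17)-ears[0],pt(aR,180,0,-17)-ears[1]]
    m=(c1+c2)/2; t=np.dot(m-H,[np.sin(th),-np.cos(th)]); e.append([t]); 
    t2=c2-c1; e.append([np.dot(t2,[np.cos(th),np.sin(th)])])
    return np.concatenate(e)
s=least_squares(f,[660,-48,2.95,.66,.66]);p=s.x;print("fit",p,s.fun.round(1))
d=np.array([np.cos(p[2]),np.sin(p[2])]);print("seat",p[:2]+75*d,"hole",p[:2]+143*d,"ears",p[:2]+180*d)
q=P[:, 500:].reshape(-1,3); q=q[(q[:,2]>80)&(q[:,2]<98)&(abs(q[:,0]-547)<20)&(abs(q[:,1]-265)<20)];print("pin",q.mean(0),q.min(0),q.max(0),len(q))
t=P.reshape(-1,3);t=t[(t[:,2]>100)&(t[:,2]<116)&(np.hypot(*(t[:,:2]-(p[:2]+75*d)).T)<60)];print("tumbler rim",cv2.minEnclosingCircle(t[:,:2].astype(np.float32)),len(t))
b=P.reshape(-1,3);b=b[(b[:,2]>45)&(b[:,2]<60)&(b[:,1]>200)&(b[:,1]<300)];print(cv2.minAreaRect(b[:,:2].astype(np.float32)))
E
```

```text
holes [563.73306512  57.48142568] [ 532.64112425 -113.79249726] corners [480.90229424 -92.11670244] [505.24197516  51.58134659] 145.74480903750236
L ((551.7827758789062, 95.81865692138672), (8.548130989074707, 23.858699798583984), 41.34682083129883) 89.63815675913119 279
R ((506.99029541015625, -145.64926147460938), (24.030826568603516, 9.416451454162598), 28.049100875854492) 89.44207874157263 306
fit [ 6.59846989e+02 -4.87597958e+01  2.97298931e+00  6.66409961e-01
  6.40081754e-01] [ 0.1 -0.2 -0.2  0.1 -0.1  0.3  0.2 -0.   0.1  0.1]
seat [585.91048228 -36.1743709 ] hole [518.87471585 -24.76358567] ears [482.39937235 -18.55477607]
pin [546.97486336 260.44605696  89.57164733] [538.56713174 253.65011886  80.04424113] [556.71595805 270.99535866  94.22407623] 572
tumbler rim ((585.0241088867188, -36.07648849487305), 37.84553146362305) 1351
((599.4869384765625, 266.8797912597656), (328.4023742675781, 64.70333099365234), 0.7324679493904114)
```

Call:
apply_moves(
  steps=[
    [[0,0,0],[0,0,0.127],0],
    [[0,0,0],[0,0,0.127],0],
    [[0,0,0],[0,0,0.127],0],
    [[0,0,0],[0,0,0.128],0],
    [[0,0,0],[0,0,0.128],0],
  ],
)

```text
time_s: 2.15
eef_pos: [544.1, 1.6, 303.4]
eef_rot: [-3.141, -0.001, 2.306]
ft_force: [0.0, -0.4, 0.4]
finger_gap: -0.003
finger_force: 0.0
```

Call:
apply_moves(
  steps=[
    [[23,37,0],[0,0,0],0],
    [[23,37,0],[0,0,0],0],
    [[22,37,0],[0,0,0],0],
    [[0,0,30],[0,0,0],0],
    [[0,0,0],[0,0,0],0],
  ],
)

```text
time_s: 2.65
eef_pos: [577.8, 127.6, 269.4]
eef_rot: [-3.134, -0.006, 2.314]
ft_force: [-1.0, 0.0, -0.6]
finger_gap: -0.0
finger_force: 0.0
```

Call:
apply_moves(
  steps=[
    [[-5,0,33],[0,0,0],0],
    [[0,0,33],[0,0,0],0],
    [[0,0,33],[0,0,0],0],
    [[0,0,31],[0,0,0],0],
    [[0,0,0],[0,0,0],0],
  ],
)

```text
time_s: 3.15
eef_pos: [580.2, 121.1, 139.3]
eef_rot: [-3.132, -0.007, 2.31]
ft_force: [0.1, 0.9, -0.5]
finger_gap: 0.0
finger_force: 0.0
```

Call:
apply_moves(
  steps=[
    [[0,-7,0],[0,0,0],0],
    [[0,-7,0],[0,0,0],0],
    [[0,-6,0],[0,0,0],0],
    [[1.5,-9,0],[0,0,-0.05],0],
    [[1.5,-9,0],[0,0,-0.05],0],
  ],
)

```text
time_s: 3.65
eef_pos: [555.7, 97.7, 146.2]
eef_rot: [3.138, 0.003, 2.412]
ft_force: [0.5, 1.1, 1.2]
finger_gap: 0.0
finger_force: 0.7
```

```bash
cat >> h.py <<'E'
H=np.array([659.85,-48.76]);TH=2.973
def loc():
    o=arm.observe();y=o["eef_rot"][2]; v=o["eef_pos"][:2]-H
    ex=np.array([np.cos(y),np.sin(y)]);ey=np.array([np.sin(y),-np.cos(y)])
    jx=np.array([np.cos(TH),np.sin(TH)]);jy=np.array([jx[1],-jx[0]])
    print("t",o["time_s"],"tool r,d",(v@ex).round(1),(v@ey).round(1),"z",o["eef_pos"][2].round(1),"yaw-TH",(y-TH).round(4),"jig r,d",(v@jx).round(1),(v@jy).round(1),"F",o["ft_force"].round(1),"gap",o["finger_gap"].round(3))
def ears(c):
    P=cloud(c).reshape(-1,3);P=P[(P[:,2]>86)&(P[:,2]<95)&(abs(np.hypot(*(P[:,:2]-H).T)-181)<14)&(P[:,0]<620)]
    a=TH-np.arctan2(P[:,1]-H[1],P[:,0]-H[0])%(2*np.pi)
    for n,q in(("L",P[a>0.0]),("R",P[a<0.0])):
        if len(q)>15:
            r=cv2.minAreaRect(q[:,:2].astype(np.float32)); v=np.array(r[0])-H; A=TH-np.arctan2(v[1],v[0])%(2*np.pi); print(n,len(q),r[1],"opening",abs(A)-np.arctan2(17,180),"rad",np.hypot(*v))
E
python3 - <<'E'
from h import *
loc();c=cam("wrist");ears(c);save(c,"w2.png",k=1.25);ears(cam("top"))
E
```

```text
Traceback (most recent call last):
  File "h.py", line 31, in loc
    print("t",o["time_s"],"tool r,d",(v@ex).round(1),(v@ey).round(1),"z",o["eef_pos"][2].round(1),"yaw-TH",(y-TH).round(4),"jig r,d",(v@jx).round(1),(v@jy).round(1),"F",o["ft_force"].round(1),"gap",o["finger_gap"].round(3))
                                                                                                                                                                                                      ^^^^^^^^^^^^^^^^^^^^^
AttributeError: 'float' object has no attribute 'round'
```

```bash
sed -i 's/o\["finger_gap"\].round(3)/round(o["finger_gap"],3),o["eef_rot"]/' h.py
python3 - <<'E'
from h import *
loc();c=cam("wrist");loc();ears(c);save(c,"w2.png",k=1.25);ears(cam("top"))
E
```

```text
t 3.65 tool r,d 175.3 39.8 z 146.2 yaw-TH -0.5607 jig r,d 127.3 126.9 F [0.5 1.1 1.2] gap 0.0 [3.13794054e+00 2.84434258e-03 2.41228044e+00]
t 3.7 tool r,d 175.8 38.6 z 145.8 yaw-TH -0.5595 jig r,d 128.5 126.0 F [ 0.3 -0.8 -0.2] gap 0.004 [3.14022983e+00 1.80070172e-03 2.41345715e+00]
L 1448 (37.89124298095703, 22.59986114501953) opening 0.6383825018032878 rad 187.57077614114587
R 30 (21.13834571838379, 127.12747955322266) opening 0.9510455615934195 rad 170.3079727691711
```

View pics/w2.png

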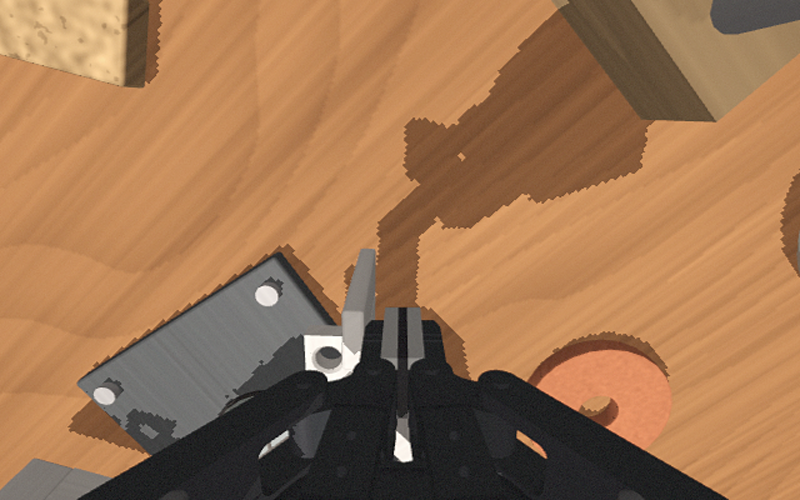

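Call:
apply_moves(
  steps=[
    [[2.5,-9,3],[0,0,-0.05],0],
    [[2.5,-9,2],[0,0,-0.05],0],
    [[2.5,-9,0],[0,0,-0.05],0],
    [[2,-9,0],[0,0,-0.05],0],
    [[2,-9,0],[0,0,-0.05],0],
  ],
)

```text
time_s: 4.25
eef_pos: [520.1, 68.3, 140.2]
eef_rot: [3.14, 0.003, 2.662]
ft_force: [1.1, 0.1, -0.4]
finger_gap: 0.0
finger_force: 0.6
```

Call:
apply_moves(
  steps=[
    [[2,-9,0],[0,0,-0.05],0],
    [[2,-9,0],[0,0,-0.05],0],
    [[2,-9,0],[0,0,-0.05],0],
    [[2,-9,0],[0,0,-0.05],0],
    [[0,0,0],[0,0,0],0],
  ],
)

```text
time_s: 4.75
eef_pos: [497.8, 38.0, 139.8]
eef_rot: [3.142, 0.001, 2.859]
ft_force: [0.0, -0.2, -0.1]
finger_gap: -0.002
finger_force: 0.0
```

```bash
python3 - <<'E'
from h import *
loc();c=cam("wrist");loc();ears(c)
P=cloud(c).reshape(-1,3);P=P[(P[:,2]>40)&(P[:,2]<66)&(abs(np.hypot(*(P[:,:2]-H).T)-143)<12)];print(len(P))
save(c,"w3.png",k=1.25)
E
```

```text
t 4.75 tool r,d 179.9 38.0 z 139.8 yaw-TH -0.1144 jig r,d 174.3 58.3 F [ 0.  -0.2 -0.1] gap -0.002 [3.14154019e+00 1.49381772e-03 2.85864351e+00]
t 4.8 tool r,d 179.8 38.3 z 139.7 yaw-TH -0.1149 jig r,d 174.3 58.7 F [0.  0.4 0.4] gap 0.0 [3.14131865e+00 1.35909029e-03 2.85810000e+00]
L 1223 (17.640047073364258, 39.08797073364258) opening 0.18387567120425258 rad 190.32084533267533
2185
```

View pics/w3.png

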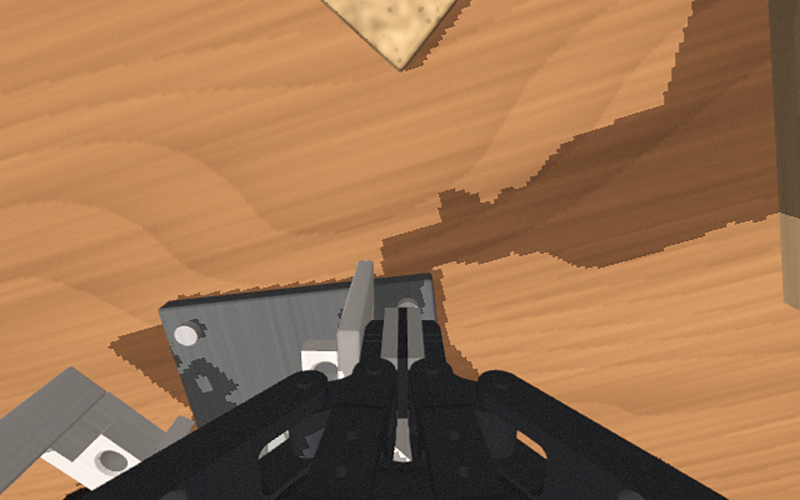

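Call:
apply_moves(
  steps=[
    [[1,-4,0],[0,0,-0.023],0],
    [[1,-4,0],[0,0,-0.023],0],
    [[1,-4,0],[0,0,-0.023],0],
    [[1,-4,0],[0,0,-0.023],0],
    [[1,-4,0],[0,0,-0.023],0],
  ],
)

```text
time_s: 5.3
eef_pos: [489.0, 20.7, 139.6]
eef_rot: [3.141, 0.002, 2.975]
ft_force: [1.3, 1.3, -0.2]
finger_gap: -0.002
finger_force: 0.5
```

```bash
python3 - <<'E'
from h import *
loc();c=cam("top");
P=cloud(c).reshape(-1,3);P=P[(P[:,2]>40)&(P[:,2]<66)&(abs(np.hypot(*(P[:,:2]-H).T)-143)<12)];print(len(P))
loc()
E
```

```text
t 5.3 tool r,d 180.0 40.2 z 139.6 yaw-TH 0.0023 jig r,d 180.0 39.8 F [ 1.3  1.3 -0.2] gap -0.002 [3.14086583e+00 2.30472923e-03 2.97525565e+00]
127
t 5.35 tool r,d 180.2 39.8 z 139.5 yaw-TH 0.0028 jig r,d 180.3 39.3 F [-0.2  0.1  0.4] gap 0.002 [3.14148643e+00 1.63389520e-03 2.97578383e+00]
```

Call:
apply_moves(
  steps=[
    [[0,-1,0],[0,0,0],0],
    [[0,-1,0],[0,0,0],0],
    [[0,0,0],[0,0,0],0],
  ],
)

```text
time_s: 5.65
eef_pos: [488.0, 18.5, 139.1]
eef_rot: [3.141, 0.001, 2.975]
ft_force: [0.9, 0.9, -0.2]
finger_gap: 0.003
finger_force: 0.5
```

Call:
apply_moves(
  steps=[
    [[0,-1,0],[0,0,0],0],
    [[0,-1,0],[0,0,0],0],
    [[0,0,0],[0,0,0],0],
  ],
)

```text
time_s: 5.95
eef_pos: [487.3, 16.3, 138.8]
eef_rot: [-3.142, -0.0, 2.976]
ft_force: [-0.0, 1.5, -0.4]
finger_gap: 0.0
finger_force: 0.4
```

Call:
apply_moves(
  steps=[
    [[0,-1,0],[0,0,0],0],
    [[0,0,0],[0,0,0],0],
  ],
)

```text
time_s: 6.15
eef_pos: [487.0, 15.3, 138.8]
eef_rot: [-3.141, -0.0, 2.976]
ft_force: [-0.3, 0.4, 0.0]
finger_gap: 0.001
finger_force: 0.4
```

Call:
apply_moves(
  steps=[
    [[0,12,0],[0,0,0],0],
    [[0,13,0],[0,0,0],0],
    [[0,0,-50],[0,0,0],0],
    [[0,0,-50],[0,0,0],0],
    [[-14,-43,0],[0,0,0],0],
  ],
)

```text
time_s: 6.65
eef_pos: [502.3, -0.9, 246.3]
eef_rot: [3.139, 0.014, 2.984]
ft_force: [2.4, -1.4, -0.6]
finger_gap: -0.003
finger_force: 0.0
```

Call:
apply_moves(
  steps=[
    [[-14,-43,0],[0,0,0],0],
    [[-14,-43,0],[0,0,0],0],
    [[-14,-43,0],[0,0,0],0],
    [[-14,-43,0],[0,0,0],0],
    [[0,0,0],[0,0,-0.128],0],
  ],
)

```text
time_s: 7.15
eef_pos: [526.1, -188.0, 239.2]
eef_rot: [-3.139, 0.002, 3.102]
ft_force: [0.2, 0.9, 0.1]
finger_gap: 0.003
finger_force: 0.0
```

Call:
apply_moves(
  steps=[
    [[0,0,0],[0,0,-0.128],0],
    [[0,0,0],[0,0,-0.128],0],
    [[0,0,0],[0,0,-0.128],0],
    [[0,0,0],[0,0,-0.126],0],
    [[0,0,0],[0,0,0],0],
  ],
)

```text
time_s: 7.65
eef_pos: [525.2, -182.5, 238.6]
eef_rot: [3.141, -0.0, -2.669]
ft_force: [-0.0, 0.4, -0.2]
finger_gap: 0.001
finger_force: 0.0
```

```bash
python3 - <<'E'
from h import *
loc();ears(cam("wrist"));ears(cam("top"));loc()
E
```

```text
t 7.65 tool r,d 180.8 -57.8 z 238.6 yaw-TH -5.6417 jig r,d 110.3 -154.4 F [-0.   0.4 -0.2] gap 0.001 [ 3.14106186e+00 -2.55722908e-04 -2.66874558e+00]
L 406 (9.712095260620117, 23.811418533325195) opening -0.005457692279701429 rad 180.77450833485284
R 680 (23.72271728515625, 131.6211700439453) opening 0.9672606698891304 rad 172.55733822848484
L 18 (21.83406639099121, 6.587446212768555) opening 0.011682159885663748 rad 180.83898004616
t 7.75 tool r,d 180.8 -58.4 z 238.7 yaw-TH -5.6441 jig r,d 110.3 -154.7 F [-0.3 -0.3 -0.9] gap 0.001 [ 3.14126486e+00 -2.44763054e-04 -2.67111994e+00]
```

Call:
apply_moves(
  steps=[
    [[0,0,33],[0,0,0],0],
    [[0,0,33],[0,0,0],0],
    [[0,0,33],[0,0,0],0],
    [[0,6,0],[0,0,0],0],
    [[0,6,0],[0,0,0],0],
  ],
)

```text
time_s: 8.25
eef_pos: [519.1, -172.2, 139.7]
eef_rot: [3.14, -0.001, -2.67]
ft_force: [0.7, -0.1, 0.3]
finger_gap: -0.007
finger_force: 0.0
```

Call:
apply_moves(
  steps=[
    [[0,6,0],[0,0,0],0],
    [[1.8,9,0],[0,0,0.05],0],
    [[1.8,9,0],[0,0,0.05],0],
    [[1.8,9,0],[0,0,0.05],0],
    [[1.8,9,0],[0,0,0.05],0],
  ],
)

```text
time_s: 8.75
eef_pos: [497.6, -137.4, 142.7]
eef_rot: [-3.137, 0.004, -2.872]
ft_force: [1.5, -0.8, -1.5]
finger_gap: -0.004
finger_force: 0.6
```

Call:
apply_moves(
  steps=[
    [[1.8,9,0],[0,0,0.05],0],
    [[1.8,9,0],[0,0,0.05],0],
    [[1.8,9,0],[0,0,0.05],0],
    [[1.8,9,0],[0,0,0.05],0],
    [[1.8,9,0],[0,0,0.05],0],
  ],
)

```text
time_s: 9.25
eef_pos: [480.9, -94.7, 142.6]
eef_rot: [-3.139, 0.005, -3.122]
ft_force: [0.8, -1.7, -0.6]
finger_gap: -0.002
finger_force: 0.6
```

```bash
python3 - <<'E'
from h import *
loc();cam("wrist");loc()
E
```

```text
t 9.25 tool r,d 179.8 -42.3 z 142.6 yaw-TH -6.0945 jig r,d 168.7 -75.3 F [ 0.8 -1.7 -0.6] gap -0.002 [-3.13882469  0.00497543 -3.1215499 ]
t 9.3 tool r,d 180.3 -41.1 z 142.3 yaw-TH -6.0952 jig r,d 169.4 -74.1 F [ 0.3 -0.8  0.2] gap -0.002 [-3.14038836  0.00406343 -3.12221505]
```

Call:
apply_moves(
  steps=[
    [[1.8,9,1],[0,0,0.05],0],
    [[1.8,8,1],[0,0,0.045],0],
    [[1.5,7,1],[0,0,0.04],0],
    [[1,5,0],[0,0,0.03],0],
    [[1,4,0],[0,0,0.024],0],
  ],
)

```text
time_s: 9.8
eef_pos: [475.6, -61.4, 139.1]
eef_rot: [-3.14, 0.005, 2.975]
ft_force: [-0.1, -0.6, -0.1]
finger_gap: 0.0
finger_force: 0.6
```

```bash
python3 - <<'E'
from h import *
loc();cam("top");loc()
E
```

```text
t 9.8 tool r,d 179.6 -43.1 z 139.1 yaw-TH 0.0018 jig r,d 179.5 -43.4 F [-0.1 -0.6 -0.1] gap 0.0 [-3.14038335  0.00464595  2.9748055 ]
t 9.85 tool r,d 179.8 -42.7 z 139.0 yaw-TH 0.0014 jig r,d 179.8 -42.9 F [ 0.5 -0.6  0.5] gap -0.001 [-3.14099567  0.00430179  2.97442307]
```

Call:
apply_moves(
  steps=[
    [[0,2,0],[0,0,0],0],
    [[0,2,0],[0,0,0],0],
    [[0,1.5,0],[0,0,0],0],
    [[0,1.5,0],[0,0,0],0],
    [[0,0,0],[0,0,0],0],
  ],
)

```text
time_s: 10.35
eef_pos: [475.5, -54.2, 136.9]
eef_rot: [3.141, 0.0, 2.975]
ft_force: [0.3, -0.7, 0.4]
finger_gap: -0.001
finger_force: 0.2
```

Call:
apply_moves(
  steps=[
    [[0,1,0],[0,0,0],0],
    [[0,0.5,0],[0,0,0],0],
    [[0,0,0],[0,0,0],0],
  ],
)

```text
time_s: 10.65
eef_pos: [475.5, -53.7, 136.9]
eef_rot: [-3.14, -0.0, 2.975]
ft_force: [-0.9, -5.6, 0.3]
finger_gap: 0.002
finger_force: 2.7
```

```bash
python3 - <<'E'
from h import *
loc()
E
```

```text
t 10.65 tool r,d 181.0 -35.4 z 136.9 yaw-TH 0.0022 jig r,d 180.9 -35.8 F [-0.9 -5.6  0.3] gap 0.002 [-3.13955445e+00 -1.99460957e-04  2.97524628e+00]
```

Call:
apply_moves(
  steps=[
    [[0,-10,0],[0,0,0],0],
    [[0,-10,0],[0,0,0],0],
    [[0,0,-50],[0,0,0],0.5],
    [[-20,15,-50],[0,0,0],1],
    [[-20,25,-50],[0,0,0],1],
  ],
)

```text
time_s: 11.15
eef_pos: [512.2, -45.3, 275.1]
eef_rot: [3.141, -0.001, 2.972]
ft_force: [0.8, -0.2, 0.4]
finger_gap: 0.504
finger_force: 0.0
```

Call:
apply_moves(
  steps=[
    [[-10,25,0],[0,0,0],1],
    [[0,0,0],[0,0,0],1],
    [[0,0,0],[0,0,0],1],
  ],
)

```text
time_s: 11.45
eef_pos: [525.6, -21.4, 272.9]
eef_rot: [-3.141, -0.002, 2.976]
ft_force: [0.1, -0.5, -0.3]
finger_gap: 0.993
finger_force: 0.0
```

```bash
python3 - <<'E'
from h import *
loc();c=cam("wrist");loc();ears(c);save(c,"w4.png",k=1.25);np.savez("w4.npz",**c)
P=cloud(c).reshape(-1,3)
t=P[(P[:,2]>100)&(P[:,2]<116)&(np.hypot(*(P[:,:2]-[586,-36.2]).T)<60)];print("tumbler rim",cv2.minEnclosingCircle(t[:,:2].astype(np.float32)),len(t))
q=P[(P[:,2]>83)&(P[:,2]<98)&(abs(P[:,0]-547)<20)&(abs(P[:,1]-263)<20)];print("pin",q.mean(0),q.min(0),q.max(0),len(q)) if len(q) else 0
E
```

```text
t 11.45 tool r,d 136.9 4.8 z 272.9 yaw-TH 0.0026 jig r,d 136.9 4.5 F [ 0.1 -0.5 -0.3] gap 0.993 [-3.14146868e+00 -2.01414392e-03  2.97561874e+00]
t 11.5 tool r,d 137.3 4.3 z 272.4 yaw-TH 0.0017 jig r,d 137.3 4.1 F [-0.  -0.4 -0. ] gap 1.007 [-3.14146120e+00 -3.05730769e-03  2.97465759e+00]
L 325 (7.84916353225708, 23.260738372802734) opening -0.0007837496598992882 rad 181.17725692137432
R 466 (21.520584106445312, 240.3047332763672) opening 0.6555002853510636 rad 145.0740137876562
tumbler rim ((585.1976318359375, -36.1953125), 38.22359848022461) 2057
```

View pics/w4.png

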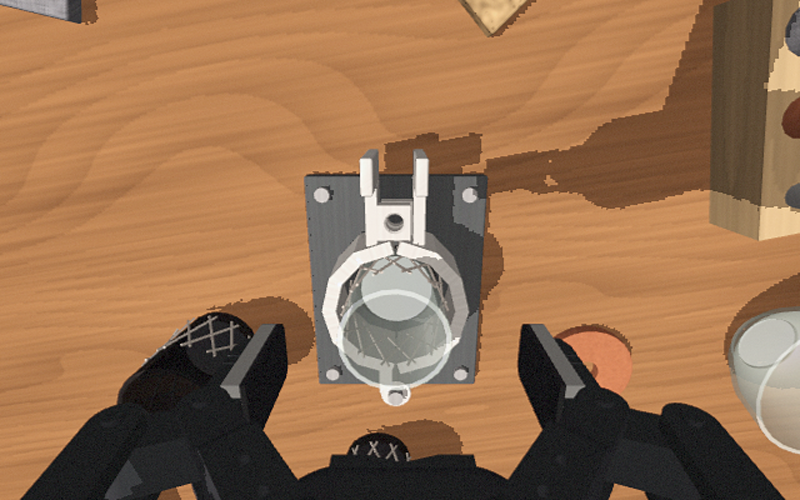

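Call:
apply_moves(
  steps=[
    [[4,47,0],[0,0,0],1],
    [[4,47,0],[0,0,0],1],
    [[4,47,0],[0,0,0],1],
    [[4,47,0],[0,0,0],1],
    [[4,47,0],[0,0,0],1],
  ],
)

```text
time_s: 12.0
eef_pos: [544.7, 214.0, 272.2]
eef_rot: [-3.14, -0.003, 2.973]
ft_force: [0.2, -0.1, -0.1]
finger_gap: 0.999
finger_force: 0.0
```

Call:
apply_moves(
  steps=[
    [[5,46,0],[0,0,0],1],
    [[0,0,0],[0,0,0],1],
    [[0,0,0],[0,0,0],1],
  ],
)

```text
time_s: 12.3
eef_pos: [547.4, 259.5, 272.0]
eef_rot: [-3.139, -0.003, 2.976]
ft_force: [-0.9, -0.2, 0.4]
finger_gap: 0.997
finger_force: 0.0
```

```bash
python3 - <<'E'
from h import *
c=dict(np.load("w4.npz"))
print("hole",ray(c,394.5/1.25,222/1.25,60),"earmid",ray(c,394.5/1.25,158/1.25,90))
c=cam("wrist");loc();save(c,"w5.png",k=1.25);np.savez("w5.npz",**c);print(arm.observe()["eef_pos"])
P=cloud(c).reshape(-1,3)
q=P[(P[:,2]>88)&(P[:,2]<97)&(abs(P[:,0]-547)<25)&(abs(P[:,1]-263)<25)];print("pin",q.mean(0),cv2.minEnclosingCircle(q[:,:2].astype(np.float32)),len(q))
print(proj(c,[[547.5,263,92]])*1.25)
E
```

```text
hole [518.40143379 -25.0844168   60.        ] earmid [470.98649778 -16.31389134  90.        ]
t 12.35 tool r,d 161.8 284.4 z 272.3 yaw-TH 0.0014 jig r,d 162.2 284.2 F [ 0.5 -1.  -0.5] gap 0.999 [-3.13948986e+00 -2.41989137e-03  2.97436258e+00]
[547.67843539 258.64662352 272.26496852]
pin [547.15208998 263.79087855  92.20377213] ((547.6326293945312, 263.75628662109375), 8.864214897155762) 379
[[406.99279922 244.20189626]]
```

View pics/w5.png

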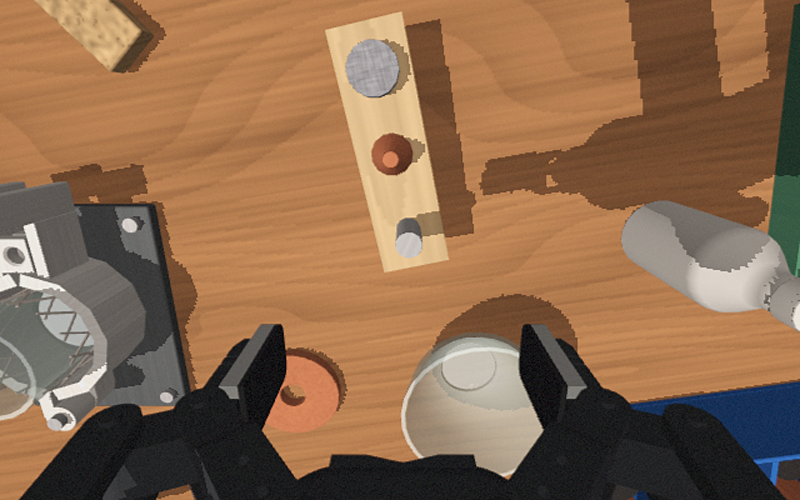

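Call:
apply_moves(
  steps=[
    [[1,5,35],[0,0,0],1],
    [[0,0,35],[0,0,0],1],
    [[0,0,35],[0,0,0],1],
    [[0,0,25],[0,0,0],1],
    [[0,0,9],[0,0,0],1],
  ],
)

```text
time_s: 12.85
eef_pos: [545.9, 261.8, 130.8]
eef_rot: [-3.138, -0.007, 2.972]
ft_force: [0.3, 1.2, -0.1]
finger_gap: 0.995
finger_force: 0.0
```

Call:
apply_moves(
  steps=[
    [[0,0,0],[0,0,0],0.5],
    [[0,0,0],[0,0,0],0.3],
    [[0,0,0],[0,0,0],0.25],
    [[0,0,0],[0,0,0],0.2],
    [[0,0,0],[0,0,0],0.1],
  ],
)

```text
time_s: 13.35
eef_pos: [548.9, 264.7, 136.3]
eef_rot: [-3.141, 0.002, 2.975]
ft_force: [-0.3, -1.7, 4.9]
finger_gap: 0.18
finger_force: 58.4
```

Call:
apply_moves(
  steps=[
    [[0,0,0],[0,0,0],0],
    [[0,0,0],[0,0,0],0],
  ],
)

```text
time_s: 13.55
eef_pos: [548.9, 264.7, 136.4]
eef_rot: [-3.141, 0.002, 2.975]
ft_force: [-1.5, -3.8, 7.0]
finger_gap: 0.178
finger_force: 58.3
```

Call:
apply_moves(
  steps=[
    [[0,0,-10],[0,0,0],0],
    [[0,0,-20],[0,0,0],0],
    [[0,0,-25],[0,0,0],0],
    [[0,0,-30],[0,0,0],0],
    [[0,0,-30],[0,0,0],0],
  ],
)

```text
time_s: 14.05
eef_pos: [547.5, 265.4, 250.7]
eef_rot: [3.141, -0.001, 2.975]
ft_force: [0.9, 0.7, -1.1]
finger_gap: 0.183
finger_force: 58.7
```

```bash
python3 - <<'E'
from h import *
c=cam("wrist");loc();o=arm.observe();p=o["eef_pos"];print(p)
save(c,"w6.png",k=1.25)
t=np.array([518.6,-24.9]);d=t-p[:2];y=o["eef_rot"][2];print("tool delta",d@[np.cos(y),np.sin(y)],d@[np.sin(y),-np.cos(y)])
E
```

```text
t 14.1 tool r,d 160.2 292.7 z 257.4 yaw-TH 0.0022 jig r,d 160.8 292.4 F [2.2 1.2 2.8] gap 0.179 [3.13611816 0.00849431 2.97517393]
[550.38073647 266.43295696 257.40507513]
tool delta -16.918110494743473 -292.57252871746897
```

View pics/w6.png

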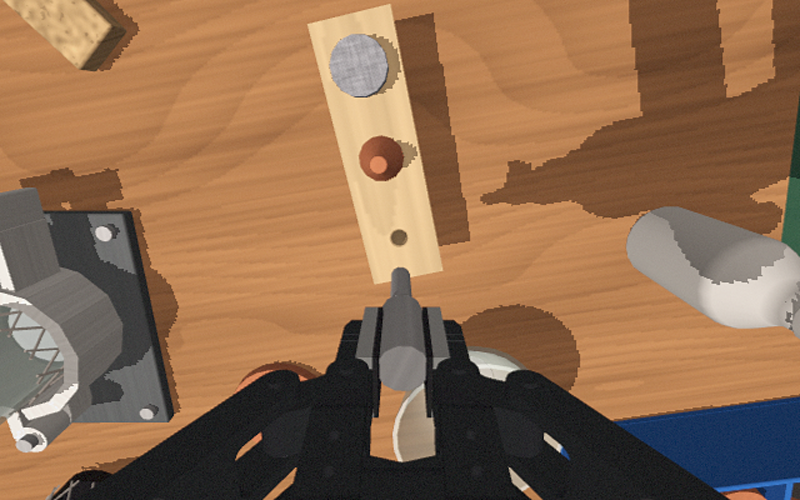

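Call:
apply_moves(
  steps=[
    [[-3,-48,0],[0,0,0],0],
    [[-3,-48,0],[0,0,0],0],
    [[-3,-48,0],[0,0,0],0],
    [[-3,-48,0],[0,0,0],0],
    [[-3,-48,0],[0,0,0],0],
  ],
)

```text
time_s: 14.6
eef_pos: [522.4, 24.7, 249.9]
eef_rot: [3.141, 0.0, 2.976]
ft_force: [0.3, -0.2, -0.7]
finger_gap: 0.18
finger_force: 59.0
```

Call:
apply_moves(
  steps=[
    [[-2,-48,0],[0,0,0],0],
    [[0,0,0],[0,0,0],0],
    [[0,0,0],[0,0,0],0],
    [[0,0,0],[0,0,0],0],
  ],
)

```text
time_s: 15.0
eef_pos: [517.1, -20.7, 249.7]
eef_rot: [3.141, -0.0, 2.976]
ft_force: [0.4, 0.1, -2.1]
finger_gap: 0.18
finger_force: 59.2
```

```bash
python3 - <<'E'
from h import *
c=cam("wrist");loc();o=arm.observe();p=o["eef_pos"];print(p)
save(c,"w7.png",(240,130,400,250),5);np.savez("w7.npz",**c)
t=np.array([518.6,-24.9]);d=t-p[:2];y=o["eef_rot"][2];print("tool delta",d@[np.cos(y),np.sin(y)],d@[np.sin(y),-np.cos(y)])
E
```

```text
t 15.05 tool r,d 145.5 4.6 z 249.7 yaw-TH 0.0035 jig r,d 145.5 4.1 F [-0.6 -0.6 -0. ] gap 0.176 [ 3.14078281e+00 -1.72753369e-04  2.97654128e+00]
[517.11059143 -20.35514755 249.65881932]
tool delta -2.215900307470007 -4.2383732083000645
```

View pics/w7.png

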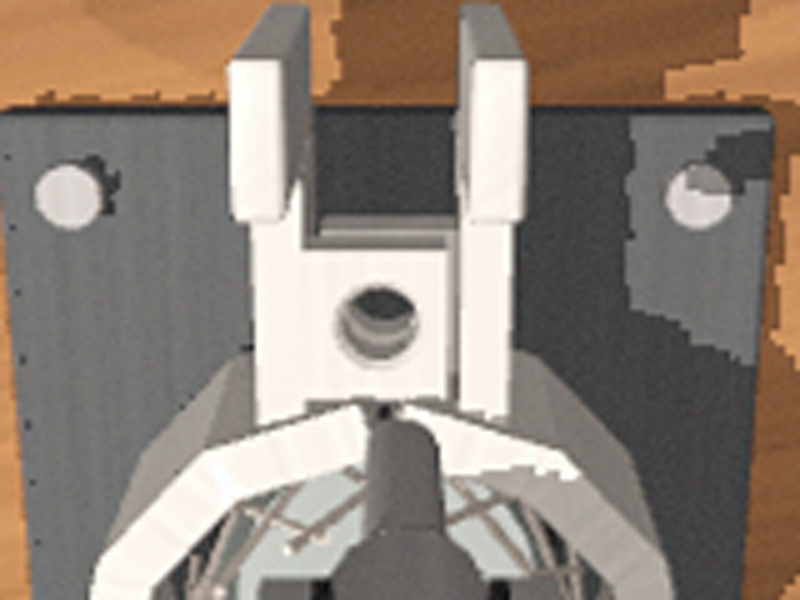

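```bash
python3 - <<'E'
from h import *
c=dict(np.load("w7.npz"));p=np.array([517.1,-20.4]);ex=np.array([np.cos(2.976),np.sin(2.976)]);ey=np.array([ex[1],-ex[0]])
h=ray(c,240+378/5,130+322/5,60)[:2];t=ray(c,240+404/5,130+419/5,121.3)[:2]-3.8*ex
print("hole",h,"tip",t,"tip-tcp in tool",(t-p)@ex,(t-p)@ey,"hole-tip",(h-t)@ex,(h-t)@ey)
E
```

```text
hole [518.59517947 -25.29155728] tip [516.84266451 -20.44800954] tip-tcp in tool 0.2459016168776499 -0.08977119615033337 hole-tip -2.526937456730672 -4.488412913280537
```

Call:
apply_moves(
  steps=[
    [[-2.5,-4.5,0],[0,0,0],0],
    [[0,0,20],[0,0,0],0],
    [[0,0,20],[0,0,0],0],
    [[0,0,8],[0,0,0],0],
    [[0,0,0],[0,0,0],0],
  ],
)

```text
time_s: 15.55
eef_pos: [517.9, -25.7, 200.2]
eef_rot: [3.141, -0.004, 2.976]
ft_force: [-0.1, 0.3, -0.6]
finger_gap: 0.178
finger_force: 59.2
```

Call:
apply_moves(
  steps=[
    [[0,0,0],[0,0,0],0],
    [[0,0,0],[0,0,0],0],
  ],
)

```text
time_s: 15.75
eef_pos: [519.7, -26.6, 202.9]
eef_rot: [-3.141, 0.002, 2.975]
ft_force: [0.1, -0.7, -0.6]
finger_gap: 0.176
finger_force: 59.2
```

```bash
python3 - <<'E'
from h import *
c=cam("wrist");loc();print(arm.observe()["eef_pos"])
save(c,"w8.png",(240,130,400,250),5);np.savez("w8.npz",**c)
E
```

```text
t 15.8 tool r,d 141.9 -1.5 z 202.9 yaw-TH 0.0021 jig r,d 141.9 -1.8 F [ 0.5  0.3 -1.2] gap 0.179 [-3.14143322e+00  2.35109070e-03  2.97507098e+00]
[519.61801561 -26.70978022 202.91568804]
```

View pics/w8.png

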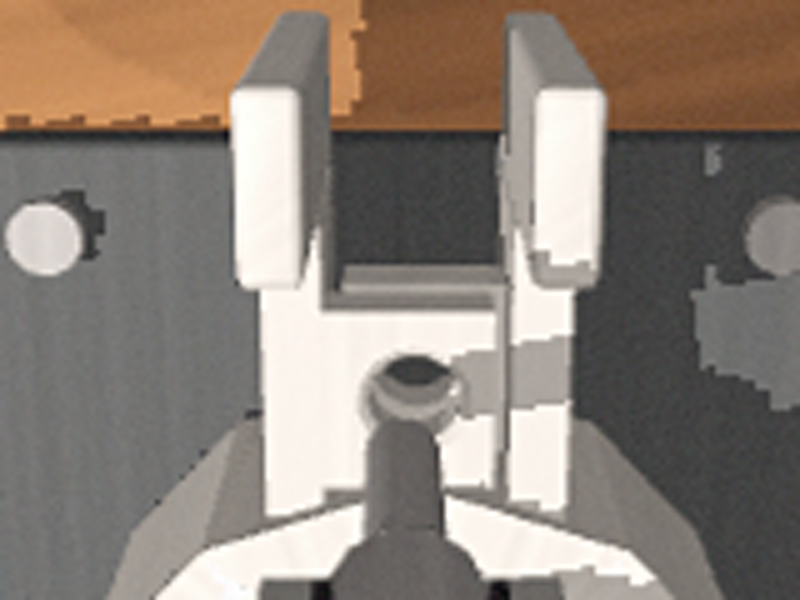

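```bash
cat > a.py <<'E'
from h import *
import sys
def a(f,hu,hv,p,tz,tu=404,tv=419):
    c=dict(np.load(f));ex=np.array([np.cos(2.976),np.sin(2.976)]);ey=np.array([ex[1],-ex[0]])
    h=ray(c,240+hu/5,130+hv/5,60)[:2];t=ray(c,240+tu/5,130+tv/5,tz)[:2]-3.8*ex
    print("hole",h,"tip",t,"tip-tcp in tool",(t-p)@ex,(t-p)@ey,"hole-tip",(h-t)@ex,(h-t)@ey)
a("w8.npz",414,396,np.array([519.6,-26.7]),74.5)
E
python3 a.py
```

```text
hole [518.39802113 -24.946548  ] tip [519.73840435 -26.53470958] tip-tcp in tool -0.10926513133682868 0.18584352559328965 hole-tip 1.5838355444093488 1.3454922439204273
```

Call:
apply_moves(
  steps=[
    [[1.5,1.4,0],[0,0,0],0],
    [[0,0,5],[0,0,0],0],
    [[0,0,5],[0,0,0],0],
    [[0,0,0],[0,0,0],0],
    [[0,0,0],[0,0,0],0],
  ],
)

```text
time_s: 16.3
eef_pos: [517.3, -25.0, 191.3]
eef_rot: [-3.142, -0.001, 2.975]
ft_force: [-0.2, 0.5, -0.5]
finger_gap: 0.178
finger_force: 59.2
```

```bash
python3 - <<'E'
from h import *
p=arm.observe()["eef_pos"];print(p);d=np.array([518.45,-25.1])-p[:2];print(d@[np.cos(2.975),np.sin(2.975)],d@[np.sin(2.975),-np.cos(2.975)]);loc()
E
```

```text
[517.27219275 -24.99323189 191.26670278]
-1.1792057259155844 0.0900177429847963
t 16.3 tool r,d 144.5 -0.2 z 191.3 yaw-TH 0.0018 jig r,d 144.5 -0.5 F [-0.2  0.5 -0.5] gap 0.178 [-3.14157948e+00 -9.72678222e-04  2.97476986e+00]
```

Call:
apply_moves(
  steps=[
    [[-1,0,0],[0,0,0],0],
    [[0,0,3],[0,0,0],0],
    [[0,0,3],[0,0,0],0],
    [[0,0,0],[0,0,0],0],
  ],
)

```text
time_s: 16.7
eef_pos: [518.2, -25.1, 185.1]
eef_rot: [3.142, -0.001, 2.975]
ft_force: [1.2, 0.2, -2.3]
finger_gap: 0.172
finger_force: 59.2
```

```bash
python3 - <<'E'
from h import *
p=arm.observe()["eef_pos"];print(p);d=np.array([518.45,-25.1])-p[:2];print(d@[np.cos(2.975),np.sin(2.975)],d@[np.sin(2.975),-np.cos(2.975)]);loc()
E
```

```text
[518.17658208 -25.1285334  185.09046501]
-0.26490109437142584 0.07347738595006688
t 16.7 tool r,d 143.6 -0.2 z 185.1 yaw-TH 0.0018 jig r,d 143.6 -0.5 F [ 1.2  0.2 -2.3] gap 0.172 [ 3.14156499e+00 -1.10711143e-03  2.97477048e+00]
```

Call:
apply_moves(
  steps=[
    [[0,0,4],[0,0,0],0],
    [[0,0,4],[0,0,0],0],
    [[0,0,4],[0,0,0],0],
    [[0,0,0],[0,0,0],0],
  ],
)

```text
time_s: 17.1
eef_pos: [518.2, -25.1, 172.9]
eef_rot: [3.142, -0.001, 2.975]
ft_force: [0.8, 0.9, -2.5]
finger_gap: 0.181
finger_force: 59.2
```

```bash
python3 -c "
from h import *
loc()"
```

```text
t 17.1 tool r,d 143.6 -0.2 z 172.9 yaw-TH 0.0018 jig r,d 143.6 -0.5 F [ 0.8  0.9 -2.5] gap 0.181 [ 3.14151176e+00 -9.31004379e-04  2.97476214e+00]
```

Call:
apply_moves(
  steps=[
    [[0,0,3],[0,0,0],0],
    [[0,0,3],[0,0,0],0],
    [[0,0,4],[0,0,0],0],
    [[0,0,0],[0,0,0],0],
  ],
)

```text
time_s: 17.5
eef_pos: [518.3, -25.1, 163.1]
eef_rot: [3.141, -0.001, 2.975]
ft_force: [0.9, 0.3, -1.5]
finger_gap: 0.179
finger_force: 59.1
```

Call:
apply_moves(
  steps=[
    [[0,0,4],[0,0,0],0],
    [[0,0,4],[0,0,0],0],
    [[0,0,4],[0,0,0],0],
    [[0,0,3],[0,0,0],0],
    [[0,0,0],[0,0,0],0],
  ],
)

```text
time_s: 18.0
eef_pos: [518.3, -25.1, 148.2]
eef_rot: [3.141, -0.001, 2.975]
ft_force: [-0.3, 0.4, -1.1]
finger_gap: 0.176
finger_force: 59.1
```

```bash
python3 -c "
from h import *
loc()"
```

```text
t 18.0 tool r,d 143.5 -0.2 z 148.2 yaw-TH 0.0017 jig r,d 143.5 -0.4 F [-0.3  0.4 -1.1] gap 0.176 [ 3.14146413e+00 -6.50355613e-04  2.97470631e+00]
```

Call:
apply_moves(
  steps=[
    [[0,0,2],[0,0,0],0],
    [[0,0,1],[0,0,0],0],
    [[0,0,0],[0,0,0],0],
  ],
)

```text
time_s: 18.3
eef_pos: [518.4, -25.2, 145.6]
eef_rot: [-3.142, -0.0, 2.975]
ft_force: [-0.8, -0.6, -0.9]
finger_gap: 0.174
finger_force: 59.1
```

Call:
apply_moves(
  steps=[
    [[0,0,1],[0,0,0],0],
    [[0,0,0],[0,0,0],0],
  ],
)

```text
time_s: 18.5
eef_pos: [518.5, -25.2, 144.7]
eef_rot: [3.142, -0.0, 2.975]
ft_force: [0.3, -0.2, -1.2]
finger_gap: 0.179
finger_force: 59.1
```

Call:
apply_moves(
  steps=[
    [[0,0,0.5],[0,0,0],0],
    [[0,0,0],[0,0,0],0],
  ],
)

```text
time_s: 18.7
eef_pos: [518.6, -25.2, 144.4]
eef_rot: [-3.142, 0.0, 2.975]
ft_force: [-0.3, -0.8, -0.4]
finger_gap: 0.173
finger_force: 59.3
```

Call:
apply_moves(
  steps=[
    [[0,0,0.7],[0,0,0],0],
    [[0,0,0],[0,0,0],0],
  ],
)

```text
time_s: 18.9
eef_pos: [518.7, -25.2, 144.3]
eef_rot: [-3.141, 0.0, 2.975]
ft_force: [-2.8, 0.1, 4.1]
finger_gap: 0.181
finger_force: 59.8
```

Call:
apply_moves(
  steps=[
    [[0,0,0.7],[0,0,0],0],
    [[0,0,0],[0,0,0],0],
  ],
)

```text
time_s: 19.1
eef_pos: [518.8, -25.2, 144.2]
eef_rot: [-3.141, 0.0, 2.975]
ft_force: [-3.2, 0.1, 9.8]
finger_gap: 0.182
finger_force: 60.2
```

Call:
apply_moves(
  steps=[
    [[0,0,0.7],[0,0,0],0],
    [[0,0,0],[0,0,0],0],
  ],
)

```text
time_s: 19.3
eef_pos: [518.8, -25.3, 144.1]
eef_rot: [-3.141, 0.0, 2.975]
ft_force: [-4.7, 0.4, 13.5]
finger_gap: 0.177
finger_force: 60.6
```

Call:
apply_moves(
  steps=[
    [[0,0,-1.5],[0,0,0],0.3],
    [[0,0,0],[0,0,0],0.5],
    [[0,0,0],[0,0,0],1],
    [[0,0,0],[0,0,0],1],
    [[0,0,-10],[0,0,0],1],
  ],
)

```text
time_s: 19.8
eef_pos: [517.2, -24.9, 152.2]
eef_rot: [3.141, -0.004, 2.975]
ft_force: [-0.8, 0.4, -0.7]
finger_gap: 0.954
finger_force: 0.0
```

Call:
apply_moves(
  steps=[
    [[0,0,-30],[0,0,0],1],
    [[0,0,-30],[0,0,0],1],
    [[0,0,-20],[0,0,0],1],
    [[0,0,0],[0,0,0],1],
    [[0,0,0],[0,0,0],1],
  ],
)

```text
time_s: 20.3
eef_pos: [518.6, -25.2, 234.0]
eef_rot: [-3.142, 0.001, 2.975]
ft_force: [-0.8, 0.2, -0.4]
finger_gap: 1.001
finger_force: 0.0
```

```bash
python3 - <<'E'
from h import *
c=cam("wrist");loc();save(c,"w9.png",(200,100,440,280),3.3);np.savez("w9.npz",**c)
P=cloud(c).reshape(-1,3)
q=P[(P[:,2]>70)&(np.hypot(*(P[:,:2]-[518.5,-25]).T)<16)];print("pin",q.min(0),q.max(0));q=q[q[:,2]>np.percentile(q[:,2],90)-5];print(cv2.minEnclosingCircle(q[:,:2].astype(np.float32)),q[:,2].mean())
ears(c)
t=P[(P[:,2]>100)&(P[:,2]<116)&(np.hypot(*(P[:,:2]-[586,-36.2]).T)<60)];print("tumbler rim",cv2.minEnclosingCircle(t[:,:2].astype(np.float32)),len(t))
jx=np.array([np.cos(TH),np.sin(TH)]);jy=np.array([jx[1],-jx[0]])
e=P[(P[:,2]>86)&(P[:,2]<94)];v=e[:,:2]-H;k=(abs(v@jx-180)<14)&(abs(v@jy)<35);d=(v@jy)[k];r=(v@jx)[k];print("ears d",np.percentile(d,[1,99]),d[d<0].max(),d[d>0].min(),"r",np.percentile(r,[1,99]))
E
```

```text
t 20.35 tool r,d 143.9 -0.2 z 232.8 yaw-TH 0.0018 jig r,d 143.9 -0.5 F [-0.7 -1.  -0.3] gap 1.002 [ 3.14154612e+00 -1.43479791e-03  2.97478093e+00]
pin [504.23082572 -35.88143143  70.06203538] [526.28592853 -10.9942352  247.0064103 ]
((508.2669677734375, -22.974262237548828), 11.8197021484375) 243.27734415650042
L 433 (8.0676908493042, 23.971561431884766) opening -0.0005233913509626181 rad 181.0612143376188
R 495 (21.127798080444336, 215.08140563964844) opening 0.5650195736580494 rad 142.39157739625549
tumbler rim ((584.9013671875, -36.31559753417969), 38.208152770996094) 2910
ears d [-21.48471313  20.62164483] -13.625751177376818 12.836114411584601 r [168.47952318 191.94892872]
```

View pics/w9.png

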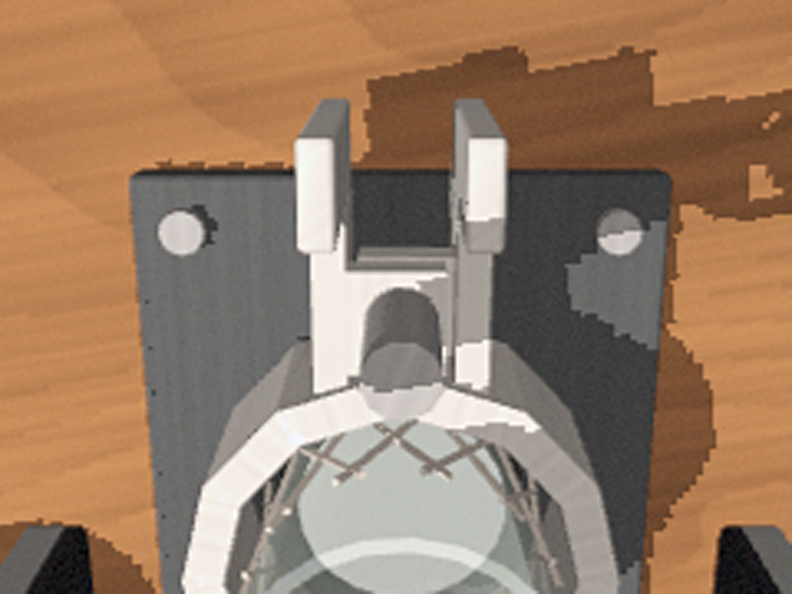

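Call:
apply_moves(
  steps=[
    [[18,0,0],[0,0,0],1],
    [[18,0,0],[0,0,0],1],
    [[0,0,30],[0,0,0],1],
    [[0,0,30],[0,0,0],1],
    [[0,0,0],[0,0,0],1],
  ],
)

```text
time_s: 20.85
eef_pos: [478.4, -18.2, 168.1]
eef_rot: [3.141, -0.013, 2.975]
ft_force: [-0.8, -0.0, -1.2]
finger_gap: 0.995
finger_force: 0.0
```

Call:
apply_moves(
  steps=[
    [[0,0,20],[0,0,0],1],
    [[0,0,20],[0,0,0],1],
    [[0,0,5],[0,0,0],1],
    [[0,0,0],[0,0,0],1],
    [[0,0,0],[0,0,0],1],
  ],
)

```text
time_s: 21.35
eef_pos: [483.7, -19.3, 129.5]
eef_rot: [-3.142, 0.001, 2.975]
ft_force: [0.3, 0.3, 0.7]
finger_gap: 1.001
finger_force: 0.0
```

```bash
python3 -c "
from h import *
loc()"
```

```text
t 21.35 tool r,d 178.6 -0.2 z 129.5 yaw-TH 0.0018 jig r,d 178.6 -0.5 F [0.3 0.3 0.7] gap 1.001 [-3.14151265e+00  1.17621057e-03  2.97483639e+00]
```

Centred on the ears, so now I pinch.

Call:
apply_moves(
  steps=[
    [[1,0,2],[0,0,0],0.7],
    [[0,0,0],[0,0,0],0.6],
    [[0,0,0],[0,0,0],0.55],
    [[0,0,0],[0,0,0],0.5],
    [[0,0,0],[0,0,0],0.4],
  ],
)

```text
time_s: 21.85
eef_pos: [482.2, -19.7, 127.4]
eef_rot: [-3.14, 0.0, 2.975]
ft_force: [-2.2, -2.6, 4.5]
finger_gap: 0.475
finger_force: 60.9
```

Call:
apply_moves(
  steps=[
    [[0,0,0],[0,0,0],0.2],
    [[0,0,0],[0,0,0],0],
    [[0,0,0],[0,0,0],0],
    [[0,0,0],[0,0,0],0],
    [[0,0,0],[0,0,0],0],
  ],
)

```text
time_s: 22.35
eef_pos: [482.2, -19.7, 127.4]
eef_rot: [-3.14, 0.0, 2.975]
ft_force: [-3.2, -3.3, 5.1]
finger_gap: 0.469
finger_force: 60.9
```

```bash
python3 - <<'E'
from h import *
loc();c=cam("wrist");loc();print(arm.observe()["finger_force"]);save(c,"w10.png",(160,100,480,400),2)
E
```

```text
t 22.35 tool r,d 180.0 -0.7 z 127.4 yaw-TH 0.0023 jig r,d 180.0 -1.1 F [-3.2 -3.3  5.1] gap 0.469 [-3.14010563e+00  3.28354333e-04  2.97533194e+00]
t 22.4 tool r,d 180.0 -0.7 z 127.4 yaw-TH 0.0023 jig r,d 180.0 -1.1 F [-3.7 -1.4  5. ] gap 0.475 [-3.14016684e+00  2.97006782e-04  2.97534766e+00]
60.93333899974823
```

```bash
python3 -c "
from station import arm
print(arm.hand_in())"
```

```text
the job is handed in; nothing more can be done
None
```

The job is handed in: both halves are shut, the pin is home with its handle on the upper lug, and the gripper is still pinching the ears at about 61 N. The tumbler did not move and the clock stood at 22.4 s, but I viewed 12 pictures, two over the limit of 10.

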